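# Raise the plate of the card press with its lever

## Robot

A 6-joint arm with a two-finger parallel gripper is mounted at the origin on the work surface. World frame = base frame: x ahead of the robot, y to its left, z up, the work surface at z = 0. Lengths are in m, angles in rad, forces in N, time in s.
With the tool pointing down it reaches from about 0.35 to 0.775 m from the base axis. Payload 5.5 kg.
Tool frame: the origin (TCP) lies on the centre line of the jaws, within the pads' length; the fingertips stand 19 mm ahead of it and the grasp point (between the pads) is the TCP; z points along the fingers, y is the line along which they close (so a half turn about z gives the same grasp; the last joint's range is limited). The gripper opens to 85 mm and grips with 20 to 120 N. Pads are 22 mm wide; open, the fingers measure 114 mm over their backs; the gripper's body (76 mm by 85 mm) begins 54 mm behind the grasp point. The pads swing forward as they close: fully open they stand 13 mm farther back than shut.
Start: joints at [-1.325, 0.313, 0.046, 1.304, 0, 1.431], TCP at [0.216, -0.533, 0.25] pointing down, gripper open.
Joint ranges: [-2.76, 2.76], [-0.86, 1.69], [-1.03, 1.26], [-2.2, 2.34], [-1.47, 1.5], [-3.14, 3.14]. Speed limits (rad/s): [2.57, 2.57, 3.14, 3.14, 3.14, 3.14].

## Interface

Orientations are given as a unit quaternion [w, x, y, z].
In Python, from station import telemetry, cams, ticket gives the robot as it stands.
- The arm moves only by the tool servo_tool, never from a script. Its argument "motion" is a list of rows, each a list of 7 numbers: the opening in per cent of the stroke, from 0 (shut) to 100 (fully open), then the shift along the tool's x, y, z in units of 30 mm (1.0 is 30 mm), then the turn, a rotation vector about the tool's x, y, z in rad. A call has 1 to 10 rows; each row is the pose to reach, as a shift and turn from the pose commanded when the call began, along the tool's axes at that moment; what a row does not reach only later rows make up. A row lasts 1/12 s, in which the tool goes at most 41.7 mm and 7.16 degrees, less where a joint would pass 70% of its speed; a pose out of reach is approached as far as the arm can. A call with a gripper value outside its range is refused whole. The fingers move at their own pace and stop on an object; "squeeze" is the grip in N (left out, the last holds). Time passes only in rows, so rows that repeat a pose let the fingers close. It gives the time, the measured TCP pose, the force, the opening and the grip force at its end, in the units of the state.
- telemetry.get_obs(): the state, without advancing time (a new reading comes with each control period).
- cams.grab_frame(name): name is "scene" or "top" or "wrist"; returns (picture, depth): 480x640x3 uint8, red, green, blue; 480x640 float32, m along the optical axis (not along the pixel's ray), 0 where there is no reading.
- cams.camera_info(name): a dict with "fx", "fy", "cx", "cy" (pixels), "T" (4x4, takes a point from camera to world coordinates); the wrist camera has in their place "mount" (4x4, takes a point from camera to tool coordinates, whose origin is the TCP and whose axes are the flange's). Camera axes: x right, y up, looking along -z (the intrinsics and any distortion apply to the point x, -y, -z); pixel columns grow to the right and rows downward; lengths in m; the calibration is good to about 2 mm. A picture is of the moment at which its call begins: read the wrist's pose just before it. camera_info takes no time and is no camera call.
- ticket.close_job(): hands the job in; it is judged then, once.
The state is a dict: "clock": time; "joint_positions": joint angles; "joint_velocities": joint speeds; "effort": joint torques, N m; "tool_pos": TCP position; "eef_rot": TCP orientation; "ft_force": force on the tool from outside, world axes, zero at the start; "wrist_torque": the same for the moment, N m; "width": finger opening in m; "finger_force": force on a finger pad.
Only numpy, scipy, OpenCV 4.12 (cv2) and the standard library are available. Lean on these libraries where they do the work, as an engineer would, in place of code of your own. Each camera call takes 0.05 s, during which the arm holds its last target. There are 200 camera calls.

## Task

Open the card press with fingertips only: first push the bolt's upright tab all the way back, so that the bolt no longer lies over the ear of the heavy steel plate, then press the long end of the wooden lever down as far as it goes so that its short end raises the plate off the cards. Finish while still holding the lever down. Do not touch the plate itself, pick nothing up, and leave the other things on the table where they stand.

Things in the scene. Friction and masses are not known exactly. Their poses are not given: they have to be found in the camera images.
- press: Card press fixed to the table; origin on the table, z up. In its frame, mm: wooden base x -125..75, y -120..120, 20 thick. Steel plate on a pile of cards. Dark wooden lever (20 wide) along y at x = 0, pivot at y = 85, z = 66 between two cheeks (x within +-28, top z = 80); short end under the plate's free edge, long end to +y, above the bare table. Bolt at x = -95.
- tab_face (a point): Upright tab on the steel bolt: centre of its broad face looking to the press's +y. Tab 36 mm wide (along x), 10 thick (y), reaching 19 mm below and 17 mm above this point (top 110 mm above the table). The bolt bar runs 3 mm on past the face, its top 19 mm below this point; the plate's ear is under it. Push this face towards the press's -y.
- bolt (a joint): Slide of the bolt along the press's -y, m: 0 fully over the ear of the plate (starts at 0 to 0.008), 0.045 fully back at its stop; it frees the plate from about 0.032. Stays where left; about 2 N of friction.
- pad_top (a point): Centre of the top of the square pad (42 x 42 mm, 12 mm thick) at the lever's long end, 175 mm from the pivot; about 129 mm above the table at rest and 43 mm when fully down, and about 170 mm from the pivot towards the press's +y throughout (moves under 12 mm in y).
- lever (a joint): Lever angle, rad: 0 at rest (long end up, tilted 0.30 rad above level), grows as the long end is pressed down, 0.50 at its stop (long end 0.20 rad below level). With the bolt back it takes about 4 to 8 N on the pad; let go, the plate pushes it up again.
- plate_edge (a point): Middle of the top of the steel plate's free edge (press's y = +30); plate 110 mm along x, 130 along y, 22 thick, about 2.5 kg, hinged along x at y = -100, z = 63. This edge is 75 mm above the table when shut, about 110 when raised by the lever. A steel ear sticks out at its -x side (to x = -108, y = 0), under the bolt.
- plate (a joint): Plate angle about its hinge, rad: 0 lying on the cards, about 0.28 when the lever is fully down.
- card_bundle: bystander: banded pile of cards, 74 x 54 x 42 mm tall; origin at the centre of its underside
- eraser: bystander: white eraser, 22 x 44 x 13 mm; origin at the centre of its underside
- glue_stick: bystander: glue stick standing up, 28 mm diameter, 70 mm tall; origin at the centre of its underside
- mug: bystander: white mug, 80 mm diameter, 90 mm tall; origin at the centre of its underside
- pencil_cup: bystander: grey cup of pencils, 76 mm diameter, 185 mm tall with the pencils; origin at the centre of its underside
- phone: bystander: phone lying flat, 72 x 148 x 9 mm; origin at the centre of its underside
- notebooks: bystander: pile of notebooks, 148 x 210 x 20 mm; origin at the centre of its underside

How it is judged:
On the way, in this order (a step that is already met when the one before it is completed fails the run):
1. the bolt is pushed back, the plate still shut (value of joint bolt above 0.036 m and value of joint plate below 0.05 rad), for 0.1 s.
2. the lever is pressed down and the plate is up (value of joint bolt above 0.036 m and value of joint lever above 0.44 rad and value of joint plate above 0.23 rad and contact force between the fingers and lever above 1 N), for 0.2 s.
At the end, for the whole second after the job is handed in: The bolt is back (36 mm or more of its 45), the lever is down (0.44 rad or more of 0.50), the plate is raised 0.23 rad or more and at rest, the fingers press on the lever with over 1 N, and nothing of the robot touches the plate (all of step 2 and contact force between each of the arm, the fingers and plate below 1 N and velocity of joint plate below 0.05 rad/s); the arm keeps its last pose, push and grip.
It fails at once if the robot touches the steel plate (over 3 N) (contact force between any of the fingers, the arm and plate above 3 N).
It fails at once if a bystander is lifted, or moved over 25 mm (distance of any of card_bundle, eraser, glue_stick, mug, pencil_cup, phone, notebooks from where it was at the start of the episode above 0.025 m).
It also fails if it takes over 43 s, if anything falls off the work surface, if the arm or the gripper's body presses on something with over 40 N, if the wrist force passes 120 N, or if a joint passes its speed limit or range.

## Working session

There is one attempt and no reset: what is moved stays moved. The work goes in short steps, Python scripts to look and compute and a tool call to move; the robot and the scene stay as the last step left them, time stands still between calls to the robot, and variables do not carry over. Pictures are saved under pics/ and viewed, at most 10 in all, crops included, and the job is handed in when it is done.

Besides the shell and the picture viewer there is one more tool, called after "Call:" as name(argument=value, ...) on one line, values as JSON. servo_tool: Moves the arm, as the interface text tells. Its arguments: {"type":"object","properties":{"motion":{"type":"array","items":{"type":"array","items":{"type":"number"}}},"squeeze":{"type":"number"}},"required":["motion"]}

```bash
mkdir -p pics; ls; cat > h.py <<'E'
import numpy as np,cv2
from station import telemetry,cams,ticket
from scipy.spatial.transform import Rotation as R
def grab(n,f=None):
    o=telemetry.get_obs(); p,d=cams.grab_frame(n); i=cams.camera_info(n)
    if 'T' in i: T=np.array(i['T'])
    else:
        q=np.array(o['eef_rot']); A=np.eye(4); A[:3,:3]=R.from_quat(q[[1,2,3,0]]).as_matrix(); A[:3,3]=o['tool_pos']; T=A@np.array(i['mount'])
    v,u=np.mgrid[:480,:640]
    P=np.stack([(u-i['cx'])/i['fx']*d,-(v-i['cy'])/i['fy']*d,-d],-1)@T[:3,:3].T+T[:3,3]
    P[d==0]=np.nan
    if f: cv2.imwrite('pics/'+f,p[:,:,::-1])
    return p,d,P,T
E
python3 - <<'E'
from h import *
for n in('top','scene'):
    p,d,P,T=grab(n,n+'0.png'); np.save(n+'.npy',P); print(n,T.round(3).tolist(),{k:v for k,v in cams.camera_info(n).items() if k not in('T',)})
print(telemetry.get_obs())
E
```

```text
pics
top [[-0.092, 0.972, -0.217, 0.128], [-0.996, -0.09, 0.017, -0.043], [-0.003, 0.218, 0.976, 1.754], [0.0, 0.0, 0.0, 1.0]] {'fx': 571.4709773269556, 'fy': 571.4709773269556, 'cx': 321.562573498557, 'cy': 247.7273097419381}
scene [[0.474, -0.464, 0.748, 1.288], [0.88, 0.275, -0.388, -0.465], [-0.026, 0.842, 0.539, 0.657], [0.0, 0.0, 0.0, 1.0]] {'fx': 434.7869557154105, 'fy': 434.7869557154105, 'cx': 318.1942125607495, 'cy': 234.7959047700436}
{'clock': 0.1, 'joint_positions': array([-1.32454847e+00,  3.13938371e-01,  4.50944870e-02,  1.30362269e+00,
        1.53643468e-05,  1.43122065e+00]), 'joint_velocities': array([-0.00030505, -0.00230574,  0.00223047,  0.00083646,  0.00038811,
       -0.00047951]), 'effort': array([ 2.19702233e-03, -4.81724846e+01,  2.99244958e+01,  1.27176539e-02,
       -1.36675812e-04, -1.34163648e-05]), 'tool_pos': array([ 0.21628703, -0.53230469,  0.24949137]), 'eef_rot': array([-8.34344943e-04,  9.81449819e-01,  1.91717382e-01, -3.68498323e-05]), 'ft_force': array([0.37008663, 1.19806541, 0.15828492]), 'wrist_torque': array([-0.01302776, -0.00803103,  0.06400311]), 'finger_force': 0.0, 'width': 0.08546029762700247}
```

View pics/top0.png

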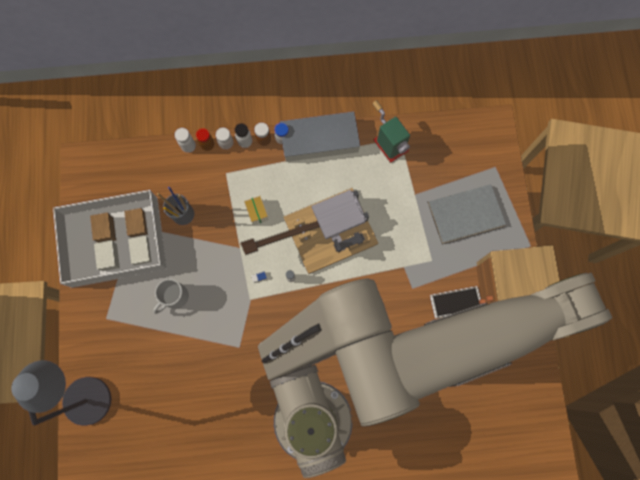

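View pics/scene0.png

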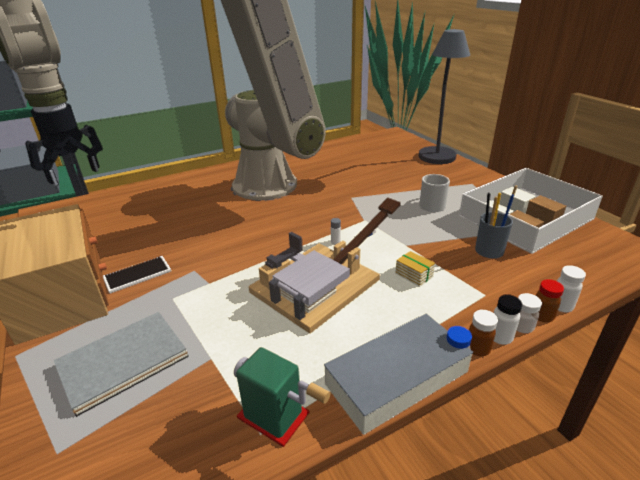

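The top view shows the press: lever pad at about (249,246), bolt and tab at about (350,241), plate at (340,213), and the glue stick at (290,275). Next I'll measure them from the point cloud.

```bash
python3 - <<'E'
from h import *
P=np.load('top.npy')
pts=lambda a,z0,z1:(lambda q:q[(q[:,2]>z0)&(q[:,2]<z1)])(P[a].reshape(-1,3))
pad=pts(np.s_[232:260,236:262],.11,.145); print('pad',len(pad),pad.mean(0).round(4))
lev=pts(np.s_[215:258,236:318],.07,.145)
print('lev',len(lev)); c=cv2.fitLine(lev[:,:2].astype(np.float32),cv2.DIST_HUBER,0,.01,.01).ravel();print(c, np.degrees(np.arctan2(c[1],c[0])))
pl=pts(np.s_[185:242,310:372],.070,.082); r=cv2.minAreaRect((pl[:,:2]*1000).astype(np.float32)); print('plate',len(pl),pl.mean(0),r)
print(np.round(P[234:252:2,328:374:3,2]*1000))
for nm,a in dict(glue=np.s_[265:285,280:300],cards=np.s_[195:225,243:270]).items():
    q=pts(a,.02,.1); print(nm,q.mean(0).round(3),q.max(0).round(3),q.min(0).round(3))
S=np.load('scene.npy').reshape(-1,3)
for nm,X in(('top',P.reshape(-1,3)),('scene',S)):
    m=(X[:,2]>.098)&(X[:,2]<.118)&(np.hypot(*(X[:,:2]-[.47,-.12]).T)<.12); print(nm,m.sum(),np.median(X[m],0),X[m].min(0),X[m].max(0))
    m=(X[:,2]>.118)&(X[:,2]<.14)&(np.hypot(*(X[:,:2]-pad.mean(0)[:2]).T)<.06); print(nm,m.sum(),X[m].mean(0))
E
```

```text
pad 239 [0.5165 0.1354 0.125 ]
lev 683
[ 0.31931818 -0.9476476   0.5399983   0.06411968] -71.3783
plate 1484 [ 0.59941708 -0.13827036  0.07526728] ((597.292236328125, -135.28892517089844), (178.4637451171875, 164.4644775390625), 85.12210083007812)
[[ 78.  71.  76.  63.  12.  15.  17.  21.  22.  81.  82.  75.  60.  59.
   16.  16.]
 [ 74.  62.  66.  62.  22.  19.  20.  21.  78.  83.  77.  75.  67.  65.
   11.  12.]
 [ 15.  19.  64.  60.  69.  25.  61.  77.  78.  79.  78.  77.  74.  63.
   64.  11.]
 [ 20.  26. 112. 114.  57.  72.  68.  66.  75.  74.  78.  80.  72.  65.
   20.  16.]
 [ 20.  22. 108. 103.  76.  73.  72.  68.  72.  74.  79.  74.  51.  31.
   27.  21.]
 [ 17.  13.  78. 110.  79.  76.  79.  79.  70.  66.  57.  47.  24.  23.
   17.  25.]
 [ 23.  20.  72. 110.  80.  68.  73.  65.  63.  53.  31.  25.  21.  16.
   16.   2.]
 [ 17.  25.  18.  98. 111.  69.  14.  41.  45.  22.  20.  21.  18.  10.
   -8.   1.]
 [ 22.  25.  16.  80.  91.  27.  17.  22.  17.  25.  26.  20.  -1.   7.
   -1.   1.]]
glue [0.43  0.03  0.062] [0.446 0.043 0.083] [0.419 0.018 0.023]
cards [0.651 0.121 0.041] [0.693 0.155 0.055] [0.609 0.087 0.02 ]
top 45 [ 0.50124019 -0.11816588  0.10838848] [ 0.4818041  -0.12625404  0.09932426] [ 0.51748373 -0.11000584  0.11733487]
top 199 [0.51471031 0.13969085 0.12729753]
scene 99 [ 0.50616341 -0.12050248  0.10898349] [ 0.48537689 -0.12937849  0.09809455] [ 0.51913859 -0.11034961  0.11427704]
scene 231 [0.51924665 0.13714503 0.12726787]
```

Call:
servo_tool(motion=[[0,1.3,-1.0,0,0,0,0.01],[0,2.6,-2.0,0,0,0,0.02],[0,3.9,-3.0,0,0,0,0.03],[0,5.2,-3.9,0,0,0,0.04],[0,6.4,-4.8,0,0,0,0.05],[0,7.6,-5.7,0,0,0,0.06],[0,8.8,-6.6,0,0,0,0.06],[0,10,-7.5,0,0,0,0.06],[0,11,-8.3,0,0,0,0.06],[0,11.5,-8.7,0,0,0,0.06]], squeeze=60)

```text
clock: 0.93
tool_pos: [0.4302, -0.173, 0.2501]
eef_rot: [-0.0, 0.987, 0.162, -0.0]
ft_force: [1.8, -0.3, 0.2]
width: 0.0003
finger_force: 0.0
```

Call:
servo_tool(motion=[[0,1.0,-0.8,0,0,0,0],[0,2.0,-1.7,0,0,0,0],[0,2.5,-2.1,0.5,0,0,0],[0,2.5,-2.1,1.5,0,0,0],[0,2.5,-2.1,2.5,0,0,0],[0,2.5,-2.1,2.5,0,0,0],[0,2.5,-2.1,2.5,0,0,0]])

```text
clock: 1.52
tool_pos: [0.4792, -0.0906, 0.174]
eef_rot: [-0.001, 0.987, 0.162, -0.002]
ft_force: [0.2, -0.4, 1.0]
width: 0.0003
finger_force: 0.0
```

```bash
python3 - <<'E'
from h import *
o=telemetry.get_obs(); print(o['tool_pos'],o['joint_positions'].round(2))
p,d,P,T=grab('scene'); c=cv2.resize(p[120:340,200:460],None,fx=2.4,fy=2.4,interpolation=cv2.INTER_CUBIC)
p2,d2,P2,T2=grab('wrist'); w=cv2.resize(p2,(800,600)); 
cv2.imwrite('pics/s1.png',c[:,:,::-1]);cv2.imwrite('pics/w1.png',w[:,:,::-1])
o0=np.array([.598,-.104]);X=np.array([.948,.319]);Y=np.array([-.319,.948])
for n,Q in(('scene',P),('wrist',P2)):
    q=Q.reshape(-1,3);l=np.c_[(q[:,:2]-o0)@X,(q[:,:2]-o0)@Y,q[:,2]]
    m=(abs(l[:,0]+.095)<.035)&(abs(l[:,1]-.012)<.025)&(l[:,2]>.098)&(l[:,2]<.116)
    if m.sum():print(n,m.sum(),np.percentile(l[m],[3,50,97],axis=0).round(4).tolist())
E
```

```text
[ 0.47916246 -0.09057541  0.17402539] [-0.35  0.19 -0.31  1.08 -0.    2.46]
scene 98 [[-0.1136, 0.0109, 0.0991], [-0.0937, 0.0132, 0.1086], [-0.0783, 0.0214, 0.1133]]
wrist 1243 [[-0.1124, 0.0129, 0.1], [-0.0944, 0.0182, 0.1091], [-0.0784, 0.0224, 0.1104]]
```

View pics/s1.png

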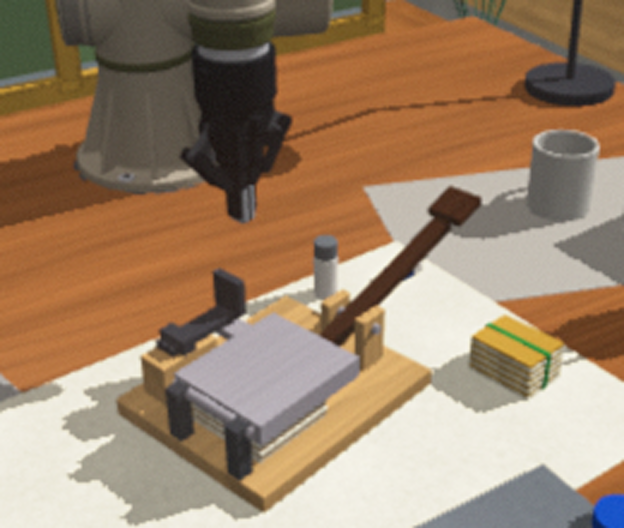

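View pics/w1.png

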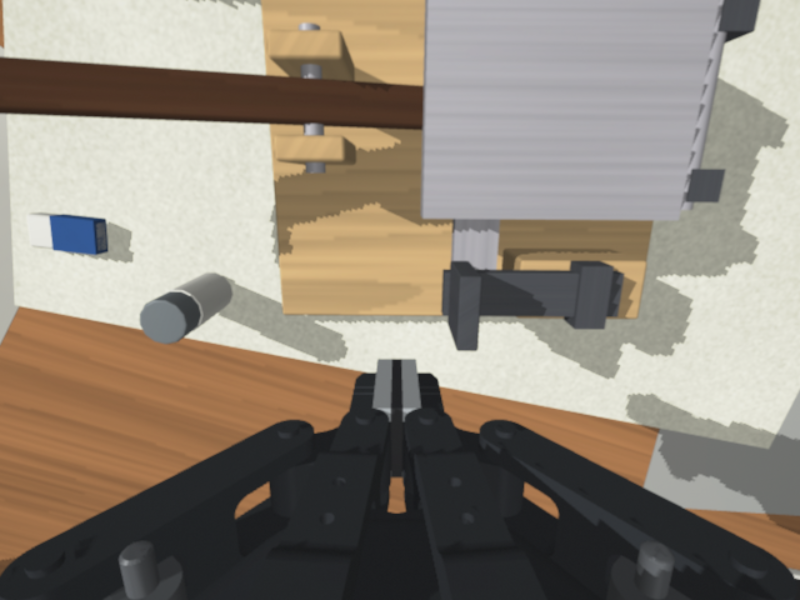

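The wrist view shows the tab at (465,305), to the right of the shut fingertips. They need about 13 mm in tool x, then 70 mm down.

Call:
servo_tool(motion=[[0,0.45,0,0.6,0,0,0],[0,0.45,0,1.4,0,0,0],[0,0.45,0,2.1,0,0,0],[0,0.45,0,2.3,0,0,0],[0,0.45,0,2.3,0,0,0],[0,0.45,0,2.3,0,0,0]])

```text
clock: 2.12
tool_pos: [0.4944, -0.0876, 0.1078]
eef_rot: [0.0, 0.987, 0.162, 0.001]
ft_force: [0.5, 0.6, 0.3]
width: -0.0
finger_force: 0.0
```

```bash
python3 - <<'E'
from h import *
o=telemetry.get_obs(); t=o['tool_pos'];r=t[:2]-[.598,-.104];print(t,r@[.948,.319],r@[-.319,.948],o['ft_force'])
E
```

```text
[ 0.49436979 -0.08761434  0.10782268] -0.09301441237663113 0.04859164477158589 [0.49600233 0.58375102 0.25321165]
```

Call:
servo_tool(motion=[[0,0,0.2,0.1,0,0,0],[0,0,0.4,0.1,0,0,0],[0,0,0.6,0.1,0,0,0],[0,0,0.8,0.1,0,0,0],[0,0,1.0,0.1,0,0,0],[0,0,1.15,0.1,0,0,0],[0,0,1.3,0.1,0,0,0],[0,0,1.45,0.1,0,0,0],[0,0,1.6,0.1,0,0,0],[0,0,1.6,0.1,0,0,0]])

```text
clock: 2.95
tool_pos: [0.5091, -0.1334, 0.1032]
eef_rot: [0.0, 0.987, 0.162, -0.0]
ft_force: [-0.7, 0.8, 0.3]
width: -0.0001
finger_force: 0.0
```

Call:
servo_tool(motion=[[0,0,0.1,0,0,0,0],[0,0,0.2,0,0,0,0],[0,0,0.3,0,0,0,0],[0,0,0.4,0,0,0,0],[0,0,0.4,0,0,0,0]])

```text
clock: 3.37
tool_pos: [0.5115, -0.1413, 0.1031]
eef_rot: [-0.003, 0.987, 0.163, -0.0]
ft_force: [-3.3, 11.7, 6.8]
width: -0.0
finger_force: 5.9
```

The push force rose to 12 N, which fits the bolt being at its stop. I'll back off and check.

Call:
servo_tool(motion=[[0,0,-0.5,0,0,0,0],[0,0,-1.2,0,0,0,0],[0,0,-2.0,-0.5,0,0,0],[0,0,-2.5,-1.5,0,0,0],[0,0,-2.5,-2.5,0,0,0],[0,0,-2.5,-2.5,0,0,0]])

```text
clock: 3.87
tool_pos: [0.4915, -0.0728, 0.1838]
eef_rot: [0.003, 0.987, 0.163, 0.004]
ft_force: [0.7, -0.9, 1.8]
width: 0.0001
finger_force: 0.0
```

```bash
python3 - <<'E'
from h import *
o=telemetry.get_obs(); t=o['tool_pos'];r=t[:2]-[.598,-.104];print(t,r@[.948,.319],r@[-.319,.948],o['ft_force'])
o0=np.array([.598,-.104]);X=np.array([.948,.319]);Y=np.array([-.319,.948])
for n in('scene','wrist'):
    p,d,Q,T=grab(n,n+'2.png');q=Q.reshape(-1,3);l=np.c_[(q[:,:2]-o0)@X,(q[:,:2]-o0)@Y,q[:,2]]
    m=(abs(l[:,0]+.095)<.035)&(abs(l[:,1]+.02)<.05)&(l[:,2]>.098)&(l[:,2]<.116)
    if m.sum():print(n,m.sum(),np.percentile(l[m],[3,50,97],axis=0).round(4).tolist())
E
```

```text
[ 0.49146227 -0.07278025  0.18380976] -0.09103866963729813 0.06358185906739977 [ 0.71952567 -0.88325642  1.76300507]
scene 102 [[-0.1152, -0.0321, 0.0987], [-0.0933, -0.0295, 0.1088], [-0.0793, -0.0218, 0.1133]]
wrist 1375 [[-0.113, -0.0296, 0.099], [-0.0947, -0.0232, 0.1089], [-0.0786, -0.0201, 0.1104]]
```

View pics/wrist2.png

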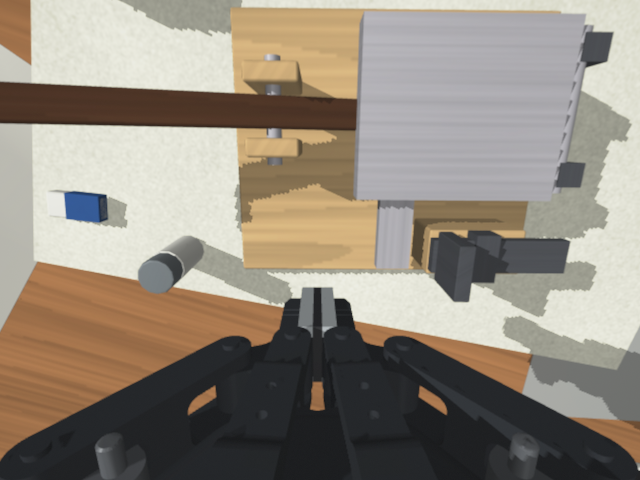

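The bolt is back: the tab at (455,265) has moved about 42 mm and the ear at (395,230) is uncovered. Next I'll move above the lever pad.

Call:
servo_tool(motion=[[0,0.4,-0.9,-0.5,0,0,0],[0,0.9,-1.9,-0.5,0,0,0],[0,1.4,-2.9,-0.5,0,0,0],[0,1.9,-3.9,-0.5,0,0,0],[0,2.3,-4.9,-0.5,0,0,0],[0,2.7,-5.7,-0.5,0,0,0],[0,3.0,-6.2,-0.5,0,0,0],[0,3.0,-6.4,-0.5,0,0,0],[0,3.0,-6.4,-0.5,0,0,0]])

```text
clock: 4.72
tool_pos: [0.5116, 0.1389, 0.1917]
eef_rot: [0.0, 0.987, 0.163, -0.001]
ft_force: [-0.7, 0.0, -0.6]
width: -0.0002
finger_force: 0.0
```

```bash
python3 - <<'E'
from h import *
o=telemetry.get_obs(); t=o['tool_pos'];r=t[:2]-[.598,-.104];print(t,r@[.948,.319],r@[-.319,.948],o['joint_positions'].round(2))
o0=np.array([.598,-.104]);X=np.array([.948,.319]);Y=np.array([-.319,.948])
for n in('scene','wrist'):
    p,d,Q,T=grab(n,n+'3.png');q=Q.reshape(-1,3);l=np.c_[(q[:,:2]-o0)@X,(q[:,:2]-o0)@Y,q[:,2]]
    m=(abs(l[:,0])<.03)&(abs(l[:,1]-.255)<.035)&(l[:,2]>.118)&(l[:,2]<.14)
    if m.sum():print(n,m.sum(),np.percentile(l[m],[3,50,97],axis=0).round(4).tolist())
E
```

```text
[0.5116107  0.13885234 0.19174589] -0.004427160286891558 0.2577822057237987 [ 0.11  0.25 -0.18  1.14 -0.    2.93]
scene 220 [[-0.0195, 0.2353, 0.1196], [0.0033, 0.2547, 0.1279], [0.0204, 0.2746, 0.1348]]
wrist 4732 [[-0.017, 0.2386, 0.1209], [0.0035, 0.2584, 0.1271], [0.0208, 0.277, 0.1322]]
```

View pics/wrist3.png

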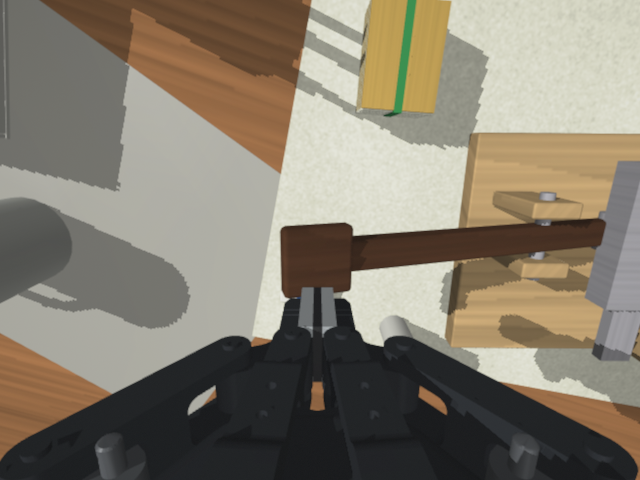

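The pad is at (317,260) in the wrist view, about 7 mm ahead of the fingertips in tool x. I'll correct that and press down.

Call:
servo_tool(motion=[[0,0.25,0,0.4,0,0,0],[0,0.25,0,0.8,0,0,0],[0,0.25,0,1.1,0,0,0],[0,0.25,0,1.3,0,0,0],[0,0.25,0,1.5,0,0,0],[0,0.25,0,1.7,0,0,0],[0,0.25,0,1.9,0,0,0],[0,0.25,0,2.1,0,0,0],[0,0.25,0,2.3,0,0,0],[0,0.25,0,2.5,0,0,0]])

```text
clock: 5.65
tool_pos: [0.5206, 0.141, 0.1192]
eef_rot: [-0.001, 0.987, 0.162, 0.001]
ft_force: [-1.8, 2.6, 5.0]
width: 0.0002
finger_force: 3.1
```

Call:
servo_tool(motion=[[0,0,0,0.2,0,0,0],[0,0,0,0.4,0,0,0],[0,0,0,0.6,0,0,0],[0,0,0,0.8,0,0,0],[0,0,0,1.0,0,0,0],[0,0,0,1.2,0,0,0],[0,0,0,1.4,0,0,0],[0,0,0,1.6,0,0,0],[0,0,0,1.7,0,0,0],[0,0,0,1.7,0,0,0]])

```text
clock: 6.48
tool_pos: [0.5206, 0.1409, 0.0677]
eef_rot: [-0.001, 0.987, 0.162, 0.001]
ft_force: [-0.6, 3.1, 5.3]
width: 0.0003
finger_force: 2.5
```

Call:
servo_tool(motion=[[0,0,0,0.1,0,0,0],[0,0,0,0.2,0,0,0],[0,0,0,0.25,0,0,0],[0,0,0,0.3,0,0,0],[0,0,0,0.3,0,0,0],[0,0,0,0.3,0,0,0]])

```text
clock: 6.98
tool_pos: [0.5212, 0.1405, 0.063]
eef_rot: [0.0, 0.987, 0.162, 0.003]
ft_force: [-9.4, -0.5, 34.0]
width: 0.0004
finger_force: 16.6
```

```bash
python3 - <<'E'
from h import *
o=telemetry.get_obs(); print(o['tool_pos'],o['ft_force'])
o0=np.array([.598,-.104]);X=np.array([.948,.319]);Y=np.array([-.319,.948])
p,d,Q,T=grab('scene');q=Q.reshape(-1,3);l=np.c_[(q[:,:2]-o0)@X,(q[:,:2]-o0)@Y,q[:,2]]
m=(abs(l[:,0])<.045)&(l[:,1]>-.09)&(l[:,1]<.02)&(l[:,2]>.06)&(l[:,2]<.13)
print('plate slope',m.sum(),np.arctan(np.polyfit(l[m,1],l[m,2],1)))
cv2.imwrite('pics/s4.png',cv2.resize(p[120:340,200:460],None,fx=2.4,fy=2.4)[:,:,::-1])
E
```

```text
[0.5212237  0.14054702 0.06303674] [-9.36403898 -0.46109529 34.00490681]
plate slope 1607 [0.27601444 0.10344075]
```

View pics/s4.png

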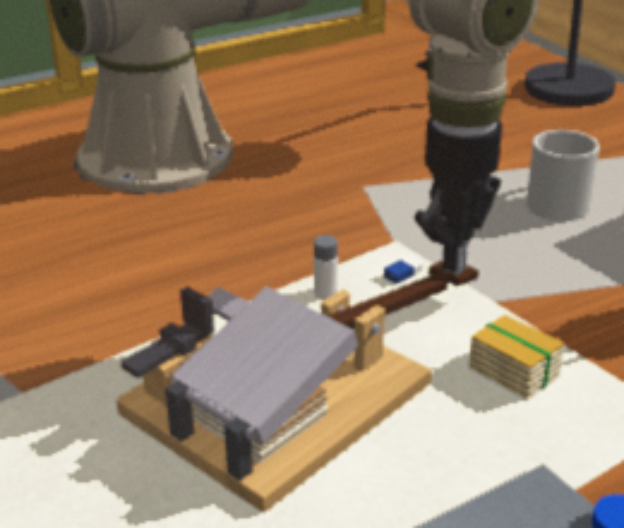

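The lever is at its stop and the plate is up about 0.28 rad. I'll ease the 34 N push slightly and let it settle.

Call:
servo_tool(motion=[[0,0,0,-0.05,0,0,0],[0,0,0,-0.05,0,0,0],[0,0,0,-0.05,0,0,0],[0,0,0,-0.05,0,0,0],[0,0,0,-0.05,0,0,0],[0,0,0,-0.05,0,0,0]])

```text
clock: 7.53
tool_pos: [0.5211, 0.1406, 0.0634]
eef_rot: [0.0, 0.987, 0.162, 0.002]
ft_force: [-6.6, 0.4, 24.8]
width: 0.0001
finger_force: 12.3
```

```bash
python3 -c "
from station import ticket
print(ticket.close_job())"
```

```text
the job is handed in; nothing more can be done
None
```

I pushed the bolt back about 42 mm to its stop and handed the job in at about 7.5 s with the lever held on its stop (about 25 N at the wrist) and the plate raised about 0.28 rad; no verdict came back.

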